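# Lower a bell jar on its ratchet hoist

### The job

The bell jar hangs on its ratchet hoist over the crucible: throw the red release lever across, wind the crank up a little to take the weight so that the sprung pawl jumps clear of the ratchet wheel, then keep hold of the crank and ease the jar down until its whole weight rests on the rubber seal. Then let go of the crank and throw the lever back so that the pawl drops into the wheel again. Never let the jar run, bump or be pressed down hard, keep off the glass and its carrying arm, and leave everything else on the bench alone.

Things in the scene. Friction and masses are not known exactly. Their poses are not given: they have to be found in the camera images.
- hoist: bell jar hoist fixed to the bench: grey base 230 x 340 mm, blue winch housing (front face x = -30 mm) with ratchet wheel and crank on the robot's side. Origin on the bench under the base; x points away from the robot, y left towards the jar, z up; the frame for all mm below. A 380 mm high column, 24 mm thick, stands at x = 65, y = -34; sleeve, carrying arm and rack (front x = 23) slide along it.
- wheel_axis (a point): on the winding axis, which is parallel to the hoist's x, at x = -42, y = -70, z = 165 mm: the middle of the steel ratchet wheel, 86 mm across, x = -37 to -47. In front of it turns the crank arm (x = -62 to -71). Seen from the robot, the jar's weight pulls the wheel anticlockwise (its top towards +y); winding up is clockwise and clicks freely over the 16 teeth (0.393 rad each).
- knob (a point): where to hold the crank's black knob, a cylinder 22 mm across and 62 mm long, lying along the hoist's x towards the robot, free to spin on its pin. The point is on its axis, 40 mm from its root at the crank arm, 22 mm from its free end. It circles the winding axis at radius 65 mm: it starts on the upper right, seen from the robot, and goes over the top to the left side as the jar comes down.
- crank (a joint): angle of crank and wheel, rad, grows as the jar comes down, 30 mm of jar per rad; wound up it stops at -1.4. The knob stands 29 deg minus this angle to the right (-y) of straight up. The weight pulls at the knob with 5.5 to 8 N. The winch has next to no friction and no brake: with the pawl clear and the crank not held the jar falls.
- lever_tip (a point): tip of the release lever, a 7 mm rod with a red grip 12 mm thick that points up from its pivot at x = -42, y = -18, z = 212 mm; the tip point is 56 mm from the pivot. At hold it leans 20 deg to the right (-y); thrown to release it leans 26 deg to the left (+y).
- release_lever (a joint): rad, 0 at hold (leaning right), 0.8 at its stop at release (leaning left). It stays where it is left; 2 to 3 N at the tip move it. A spring joins it to the pawl: at 0 it presses the pawl into the wheel, at 0.8 it pulls it out, but an undercut loaded tooth keeps the pawl in until nearly all the weight is taken on the crank, 0.02 to 0.15 rad of winding up; then the pawl jumps out and stays out.
- pawl_tip (a point): nose of the dark steel pawl, which points right from the lever's pivot and catches the wheel at its top. In the hoist's frame it is about z = 205 mm when down in a tooth, up to 215 mm when lying on the teeth, about 224 mm when it has jumped clear.
- bell_jar: glass bell jar with its arm, 115 mm across, 150 mm high; origin: centre of the rim's lower edge, x = 65, y = 90 mm. Weighs 12 to 17 N, moves only up and down. It lands on a rubber seal (gives 0.6 mm); the plate's height is set by a screw and not given: rim at 46 to 64 mm. Then the crank goes light; each further newton at the knob presses the glass with 2.2 N.
- sample: white crucible, 34 mm across and 36 mm high, standing on the plate under the jar; origin under its middle
- beaker: empty glass beaker, 64 mm across and 82 mm high, bystander; origin under its middle
- petri_dish: lidded glass dish, 60 mm across and 16 mm high, bystander; origin under its middle
- notebook: blue notebook 210 x 152 x 14 mm, bystander; origin under its middle
- pen: black pen, 145 mm long, lying on the notebook, bystander; origin under its middle
- phone: black phone 159 x 75 x 8 mm, bystander; origin under its middle
- mouse: black computer mouse 108 x 56 x 34 mm, bystander; origin under its middle

How it is judged:
By the outcome, as a careful person would: the job done as asked, in the order asked, and still so for the second after the job is handed in, with the robot touching nothing.
It also fails if it takes over 72 s, if anything falls off the work surface, if the arm or the gripper's body presses on something with over 40 N, if the wrist force passes 120 N, or if a joint passes its speed limit or range.

### The arm

A 7-joint arm with a two-finger parallel gripper is mounted at the origin on a cart in front of the work surface, level with it; the furniture and walls round the work are solid. World frame = base frame: x ahead of the robot, y to its left, z up, the work surface at z = 0. Lengths are in m, angles in degrees, forces in N, time in s.
With the tool pointing down it reaches from about 0.35 to 0.9 m from the base axis. Payload 8.1 kg.
Tool frame: the origin (TCP) lies on the front face of the gripper's body, between the roots of the fingers; the fingertips stand 73 mm ahead of it and the grasp point (between the pads) lies 54 mm ahead of it; z points along the fingers, y is the line along which they close (so a half turn about z gives the same grasp; the last joint's range is limited). The gripper opens to 85 mm and grips with 20 to 120 N. Pads are 22 mm wide; open, the fingers measure 114 mm over their backs; the gripper's body (76 mm by 85 mm) begins 54 mm behind the grasp point. The pads swing forward as they close: fully open they stand 13 mm farther back than shut.
Start: joints at [63.163, 24.895, 1.432, 90.138, -0.665, 64.973, -4.303], TCP at [0.224, -0.584, 0.304] pointing down, gripper open.
Joint ranges: [-149.89, 149.89], [-25.12, 119.58], [-72.63, 75.52], [4.76, 147.25], [-75.54, 255.54], [6.69, 114.76], [-157.13, 157.13]. Speed limits (degrees/s): [127.2, 127.2, 172.46, 172.46, 180, 180, 180].

### API

Orientations are given as [roll, pitch, yaw] about the fixed x, y, z axes, in that order (R = Rz(yaw) Ry(pitch) Rx(roll)).
In Python, from bench import ctrl gives the robot as it stands. The module is installed in compiled form; this text tells all that it offers.
- The arm moves only by the tool step_arm, never from a script. Its argument "rows" is a list of rows, each a list of 3 entries, a list of its own where there are three numbers: the shift along the world's x, y, z in units of 40 mm (1.0 is 40 mm), then the turn, a rotation vector about the world's x, y, z in degrees, then the opening, from 0 (shut) to 1 (fully open). In form: [[[x, y, z], [wx, wy, wz], claw], ...]. A call has 1 to 20 rows; each row shifts and turns the commanded pose from where the row before left it; what a row does not reach is not made up. A row lasts 1/8 s, in which the tool goes at most 62.5 mm and 10.7 degrees, less where a joint would pass 70% of its speed; a pose out of reach is approached as far as the arm can. A call is refused whole if a number of a shift passes 1 or a number of a turn 10.7, either way. A call with a gripper value outside its range is refused whole. The fingers move at their own pace and stop on an object; "force" is the grip in N (left out, the last holds). Time passes only in rows, so rows that do not move let the fingers close. It gives the time, the measured TCP pose, the force, the opening and the grip force at its end, in the units of the state.
- ctrl.observe(): the state, without advancing time (a new reading comes with each control period).
- ctrl.read_camera(name): name is "scene" or "top" or "wrist"; returns (picture, depth): 384x512x3 uint8, blue, green, red; 384x512 float32, m along the optical axis (not along the pixel's ray), 0 where there is no reading.
- ctrl.get_calibration(name): a dict with "mtx" (3x3 intrinsics, pixels), "T" (4x4, takes a point from camera to world coordinates). Camera axes: x right, y down, z forward; pixel columns grow to the right and rows downward; lengths in m; the calibration is good to about 2 mm. A picture is of the moment at which its call begins: read the wrist's pose just before it. get_calibration takes no time and is no camera call; for the wrist camera it gives the pose at the moment of the call.
- ctrl.close_job(): hands the job in; it is judged then, once.
Trained networks look in the newest picture that a camera, given by its name, has taken for a name from the list of things; names that differ only in an ending like _2 or _b are one class to them, and where a whole thing is asked for, a point or a joint stands for the part that bears it (a point fixed in the world has none). Each returns a list of dicts, best first, with "conf" (0 to 1); they miss things now and then, are a little off and sometimes report something else, mostly with a low value. They report only what shows in the picture. A call takes as long as a camera call.
- ctrl.look_for(name, camera): "at" ([column, row] in pixels, amid what is visible of it).
- ctrl.regions_of(name, camera): "mask" (384x512 bool, what is visible of it) and "at" ([column, row] in pixels, amid what is visible of it).
The state is a dict: "time_s": time; "joints": joint angles; "dq": joint speeds; "joint_torque": joint torques, N m; "eef_pos": TCP position; "ee_rot": TCP orientation; "force": force on the tool from outside, world axes, zero at the start; "wrist_torque": the same for the moment, N m; "opening": finger opening in m; "grasp_force": force on a finger pad.
Only numpy, scipy, OpenCV 4.12 (cv2) and the standard library are available. Lean on these libraries where they do the work, as an engineer would, in place of code of your own. Each camera call takes 0.05 s, during which the arm holds its last target. There are 200 camera calls.

## Working session

There is one attempt and no reset: what is moved stays moved. The work goes in short steps, Python scripts to look and compute and a tool call to move; the robot and the scene stay as the last step left them, time stands still between calls to the robot, and variables do not carry over. Pictures are saved under pics/ and viewed, at most 10 in all, crops included, and the job is handed in when it is done.

Besides the shell and the picture viewer there is one more tool, called after "Emit:" as a command line: name --argument value ..., lists and objects as JSON in quotes. step_arm: Moves the arm, as the interface text tells. Its arguments: {"type":"object","properties":{"rows":{"type":"array","items":{"type":"array"}},"force":{"type":"number"}},"required":["rows"]}

```bash
mkdir -p pics; cat > h.py <<'E'
import numpy as np, cv2
from bench import ctrl
def deproj(cam,uv,depth,K=None,T=None):
    c=ctrl.get_calibration(cam); K=c["mtx"];T=c["T"]
    u,v=uv; 
    p=np.array([(u-K[0,2])/K[0,0]*depth,(v-K[1,2])/K[1,1]*depth,depth,1]); return (T@p)[:3]
def cloud(cam,d,mask):
    c=ctrl.get_calibration(cam); K=c["mtx"];T=c["T"]
    v,u=np.nonzero(mask&(d>0)); z=d[v,u]
    P=np.stack([(u-K[0,2])/K[0,0]*z,(v-K[1,2])/K[1,1]*z,z,np.ones_like(z)]); return (T@P)[:3].T
E
python3 - <<'E'
from h import *
s=ctrl.observe(); print({k:np.round(v,3) for k,v in s.items()})
ims=[]
for cam in("scene","top"):
    im,d=ctrl.read_camera(cam); np.save(cam+"_d.npy",d); cv2.imwrite(cam+".png",im)
    cv2.imwrite("pics/%s1.png"%cam,cv2.resize(im,(800,600)))
    print(cam,np.round(ctrl.get_calibration(cam)["T"],3).tolist(),ctrl.get_calibration(cam)["mtx"][0,0])
    for n in("hoist","wheel_axis","knob","lever_tip","pawl_tip","bell_jar","sample","beaker","petri_dish","notebook","phone","mouse"):
        r=ctrl.look_for(n,cam)
        for q in r[:2]:
            u,v=np.round(q["at"]).astype(int); z=np.median(d[max(v-1,0):v+2,max(u-1,0):u+2])
            print(n,round(q["conf"],2),(u,v),np.round(deproj(cam,q["at"],z),3))
E
```

```text
{'time_s': np.float64(0.0), 'joints': array([63.163, 24.938,  1.431, 90.19 , -0.665, 64.974, -4.3  ]), 'dq': array([ 0.01 , -0.107,  0.018, -0.117, -0.089,  0.044, -0.044]), 'joint_torque': array([ 1.0000e-03, -6.7047e+01,  1.0250e+00, -3.1621e+01,  1.5000e-02,
        1.2000e-02,  0.0000e+00]), 'eef_pos': array([ 0.223, -0.583,  0.303]), 'ee_rot': array([-1.79906e+02,  8.00000e-03,  2.09570e+01]), 'force': array([ 0.304, -0.148, -0.163]), 'wrist_torque': array([ 0.027, -0.012, -0.008]), 'grasp_force': np.float64(0.0), 'opening': np.float64(0.085)}
scene [[-0.474, -0.522, 0.709, -0.301], [-0.881, 0.28, -0.382, 0.44], [0.001, -0.805, -0.593, 0.877], [0.0, 0.0, 0.0, 1.0]] 375.0364972215523
hoist 0.9 (np.int64(218), np.int64(202)) [0.733 0.04  0.026]
wheel_axis 0.58 (np.int64(224), np.int64(202)) [0.66  0.046 0.077]
knob 0.55 (np.int64(141), np.int64(232)) [0.686 0.337 0.039]
lever_tip 0.7 (np.int64(241), np.int64(178)) [0.584 0.015 0.213]
lever_tip 0.29 (np.int64(254), np.int64(184)) [ 0.571 -0.025  0.185]
pawl_tip 0.56 (np.int64(245), np.int64(178)) [0.574 0.005 0.215]
bell_jar 0.92 (
[... 726 characters left out ...]
int64(281), np.int64(194)) [ 0.518 -0.057  0.233]
lever_tip 0.27 (np.int64(150), np.int64(239)) [0.404 0.333 0.017]
pawl_tip 0.58 (np.int64(250), np.int64(175)) [0.561 0.025 0.257]
pawl_tip 0.18 (np.int64(274), np.int64(180)) [ 0.555 -0.039  0.225]
bell_jar 0.86 (np.int64(205), np.int64(143)) [0.645 0.139 0.257]
beaker 0.89 (np.int64(143), np.int64(156)) [0.675 0.371 0.003]
beaker 0.58 (np.int64(146), np.int64(186)) [0.572 0.354 0.015]
petri_dish 0.51 (np.int64(144), np.int64(188)) [0.565 0.36  0.015]
notebook 0.7 (np.int64(151), np.int64(245)) [0.388 0.333 0.008]
phone 0.78 (np.int64(370), np.int64(247)) [ 0.382 -0.361  0.008]
mouse 0.61 (np.int64(366), np.int64(192)) [ 0.556 -0.347  0.031]
```

View pics/scene1.png

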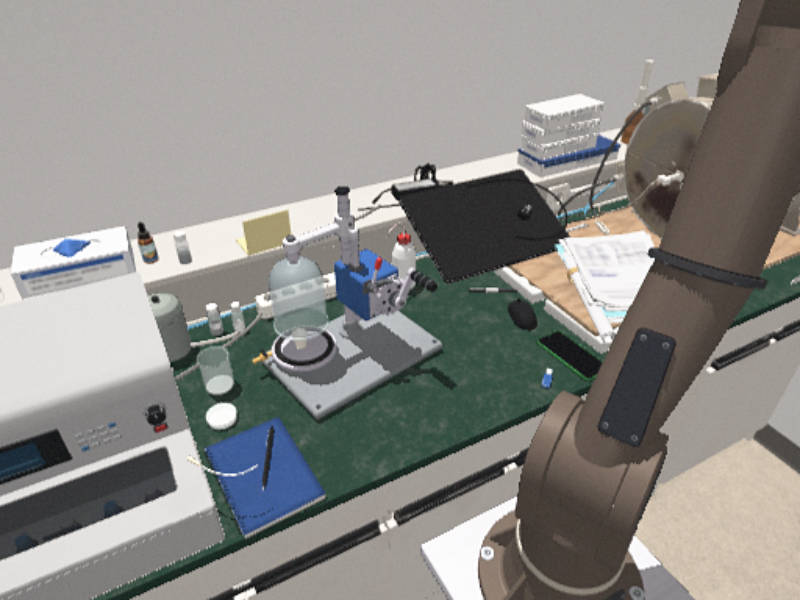

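View pics/top1.png

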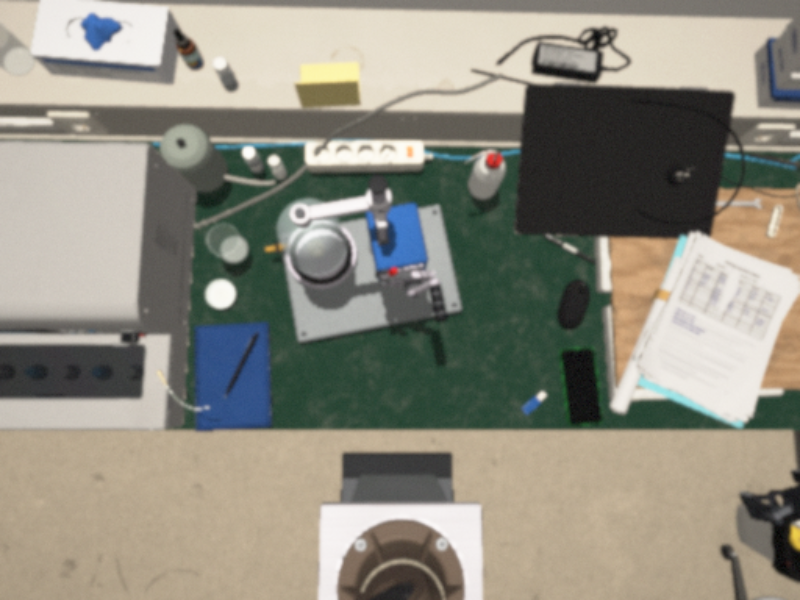

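The two pictures show the hoist turned roughly 10° in yaw. In the top view the base plate spans about px (290–460, 205–340), the red lever is near (393,271) and the knob near (436,298), with bystanders clear on both sides. Next I fit the hoist pose.

```bash
python3 - <<'E'
from h import *
H={}
for cam in("top","scene"):
    im=cv2.imread(cam+".png"); d=np.load(cam+"_d.npy")
    P=cloud(cam,d,np.ones_like(d,bool)); v,u=np.nonzero(d>0); C=im[v,u].astype(int)
    roi=(P[:,0]>.35)&(P[:,0]<.85)&(P[:,1]>-.2)&(P[:,1]<.3)
    bench=P[roi&(abs(P[:,2])<.008)]; print(cam,"bench z",np.median(bench[:,2]),)
    h=np.histogram(P[roi][:,2],bins=np.arange(-.01,.42,.01)); print(h[0].tolist())
    grey=(C.max(1)-C.min(1)<30)&(C.mean(1)>60)
    b=roi&grey&(P[:,2]>.012)&(P[:,2]<.034)
    Q=P[b]; z=np.median(Q[:,2]);Q=Q[abs(Q[:,2]-z)<.006]
    # largest component via raster
    g=np.zeros((600,600),np.uint8); ij=((Q[:,:2]-[.3,-.3])*1000).astype(int); g[ij[:,0].clip(0,599),ij[:,1].clip(0,599)]=255
    g=cv2.morphologyEx(g,cv2.MORPH_CLOSE,np.ones((9,9))); n,l,st,_=cv2.connectedComponentsWithStats(g); k=1+np.argmax(st[1:,4])
    pts=np.argwhere(l==k).astype(np.float32)/1000+np.array([.3,-.3],np.float32)
    r=cv2.minAreaRect(pts.astype(np.float32)*1000); print("base z",z,"rect mm",np.round(r[0],1),np.round(r[1],1),round(r[2],2))
    blue=roi&(C[:,0]>C[:,2]+50)&(C[:,0]>C[:,1]+25)&(P[:,2]>.06); B=P[blue]; print("blue",len(B),np.round(np.percentile(B,[2,50,98],axis=0),3).tolist())
    red=roi&(C[:,2]>C[:,1]+70)&(C[:,2]>C[:,0]+70)&(P[:,2]>.1); B=P[red]; print("red",len(B),np.round(B[:12],3).tolist())
    hi=roi&(P[:,2]>.365); B=P[hi]; print("hi",len(B),np.round(np.median(B,axis=0),3),np.round(B.min(0),3),np.round(B.max(0),3))
E
```

```text
top bench z -0.0008875885669152872
[8611, 4834, 958, 3715, 216, 496, 197, 40, 68, 23, 46, 60, 147, 81, 49, 106, 53, 69, 125, 121, 102, 218, 1191, 272, 244, 284, 435, 41, 27, 8, 43, 419, 179, 88, 13, 14, 15, 6, 98, 27, 0, 0]
base z 0.02284166292052381 rect mm [608.3  94.2] [229.3 280.2] 11.31
blue 1056 [[0.585, -0.031, 0.208], [0.631, 0.007, 0.213], [0.691, 0.062, 0.217]]
red 91 [[0.818, -0.162, 0.147], [0.818, -0.165, 0.149], [0.818, -0.168, 0.149], [0.818, -0.18, 0.148], [0.817, -0.16, 0.142], [0.816, -0.162, 0.145], [0.817, -0.166, 0.144], [0.815, -0.168, 0.147], [0.816, -0.171, 0.146], [0.808, -0.171, 0.164], [0.81, -0.174, 0.16], [0.816, -0.18, 0.146]]
hi 126 [0.668 0.042 0.379] [0.656 0.028 0.367] [0.683 0.056 0.382]
scene bench z 0.0013289434066648398
[1751, 6219, 769, 3203, 133, 516, 414, 66, 80, 48, 50, 44, 138, 179, 191, 198, 192, 195, 221, 247, 216, 225, 580, 232, 242, 198, 264, 116, 60, 48, 78, 198, 152, 52, 24, 23, 26, 23, 20, 31, 0, 0]
base z 0.02506664475205944 rect mm [612.3  66.4] [231.1 343.9] 12.36
blue 771 [[0.577, -0.029, 0.126], [0.621, 0.051, 0.203], [0.68, 0.068, 0.217]]
red 60 [[0.828, -0.175, 0.144], [0.811, -0.174, 0.153], [0.817, -0.182, 0.147], [0.818, -0.161, 0.148], [0.817, -0.165, 0.147], [0.815, -0.168, 0.148], [0.811, -0.175, 0.148], [0.811, -0.179, 0.147], [0.813, -0.184, 0.144], [0.808, -0.156, 0.15], [0.816, -0.164, 0.144], [0.811, -0.166, 0.146]]
hi 66 [0.663 0.047 0.38 ] [0.655 0.031 0.366] [0.682 0.057 0.384]
```

```bash
python3 - <<'E'
from h import *
for cam in("top","scene"):
    im=cv2.imread(cam+".png"); d=np.load(cam+"_d.npy")
    P=cloud(cam,d,np.ones_like(d,bool)); v,u=np.nonzero(d>0); C=im[v,u].astype(int)
    roi=(P[:,0]>.35)&(P[:,0]<.78)&(P[:,1]>-.2)&(P[:,1]<.3)
    blue=roi&(C[:,0]>C[:,2]+40)&(C[:,0]>C[:,1]+20)
    B=P[blue&(P[:,2]>.205)&(P[:,2]<.222)]; r=cv2.minAreaRect((B[:,:2]*1000).astype(np.float32)); print(cam,"bluetop",np.round(r[0],1),np.round(r[1],1),round(r[2],2),"z",np.median(B[:,2]))
    F=P[blue&(P[:,2]>.12)&(P[:,2]<.2)]
    if len(F)>30:
        vx,vy,x0,y0=cv2.fitLine((F[:,:2]*1000).astype(np.float32),cv2.DIST_HUBER,0,.1,.1).ravel(); print("front line",len(F),vx,vy,x0,y0,"yaw",np.degrees(np.arctan2(-vx,vy)))
    red=roi&(C[:,2]>C[:,1]+50)&(C[:,2]>C[:,0]+50)&(P[:,2]>.15); B=P[red]; print("red",len(B),np.round(B[np.argsort(B[:,2])],3).tolist())
    K=P[roi&(C.max(1)<60)&(P[:,2]>.19)&(P[:,2]<.26)]; print("dark",len(K),np.round(np.percentile(K,[5,50,95],axis=0),3).tolist())
    # base edges, all colors, z at top face
    Q=P[roi&(abs(P[:,2]-(.023 if cam=="top" else .025))<.004)&(abs(C.max(1)-C.min(1))<40)]
    for ps in (11,):
        c,s=np.cos(np.radians(ps)),np.sin(np.radians(ps)); X=Q[:,0]*c+Q[:,1]*s; Y=-Q[:,0]*s+Q[:,1]*c
        print("base ext",np.round(np.percentile(X,[.3,1,99,99.7]),3),np.round(np.percentile(Y,[.3,1,99,99.7]),3))
        # front edge line: min X per Y bin
        for a,b,nm in((X,Y,"front"),):
            bins=np.arange(Y.min()+.02,Y.max()-.02,.01); m=[(t,np.percentile(X[abs(Y-t)<.005],2)) for t in bins if (abs(Y-t)<.005).sum()>5]
            m=np.array(m); L=cv2.fitLine((m*1000).astype(np.float32),cv2.DIST_HUBER,0,.1,.1).ravel(); print("front",ps-np.degrees(np.arctan2(L[1],L[0])),np.median(m[:,1]))
    r=ctrl.regions_of("bell_jar",cam)
    M=r[0]["mask"]; J=cloud(cam,d,M); print("jar",r[0]["conf"],len(J),np.round(np.percentile(J,[1,5,25,50,75,95,99],axis=0),3).tolist())
    np.save(cam+"_jar.npy",J)
E
```

```text
top bluetop [637.8  13.8] [111.5  90.1] 11.62 z 0.2127882718042844
red 27 [[0.574, 0.029, 0.212], [0.57, 0.015, 0.218], [0.56, 0.023, 0.255], [0.562, 0.026, 0.256], [0.562, 0.023, 0.257], [0.567, 0.026, 0.259], [0.564, 0.026, 0.261], [0.561, 0.021, 0.262], [0.561, 0.018, 0.263], [0.563, 0.023, 0.264], [0.565, 0.023, 0.266], [0.568, 0.023, 0.267], [0.563, 0.013, 0.267], [0.562, 0.021, 0.268], [0.57, 0.018, 0.269], [0.562, 0.016, 0.27], [0.565, 0.018, 0.27], [0.565, 0.016, 0.27], [0.567, 0.016, 0.27], [0.562, 0.018, 0.271], [0.569, 0.016, 0.271], [0.569, 0.021, 0.272], [0.564, 0.013, 0.272], [0.567, 0.013, 0.272], [0.567, 0.018, 0.272], [0.567, 0.021, 0.273], [0.564, 0.021, 0.273]]
dark 78 [[0.491, -0.069, 0.222], [0.51, -0.055, 0.23], [0.544, -0.047, 0.233]]
base ext [0.502 0.504 0.726 0.73 ] [-0.222 -0.22   0.114  0.116]
front 11.636161 0.5053614321172285
jar 0.93 2182 [[0.592, 0.026, 0.11], [0.594, 0.036, 0.123], [0.613, 0.111, 0.23], [0.636, 0.14, 0.252], [0.653, 0.167, 0.306], [0.673, 0.199, 0.318], [0.689, 0.21, 0.324]]
scene bluetop [631.2  13.8] [114.5  91.5] 11.55 z 0.21490908
[... 285 characters left out ...]
.26], [0.56, 0.019, 0.262], [0.562, 0.025, 0.262], [0.567, 0.025, 0.263], [0.562, 0.018, 0.263], [0.564, 0.021, 0.263], [0.562, 0.025, 0.266], [0.561, 0.018, 0.268], [0.562, 0.021, 0.268], [0.568, 0.022, 0.269], [0.563, 0.024, 0.269], [0.565, 0.016, 0.269], [0.568, 0.015, 0.27], [0.562, 0.021, 0.272], [0.566, 0.019, 0.272], [0.565, 0.023, 0.274]]
dark 95 [[0.491, -0.065, 0.212], [0.515, -0.051, 0.227], [0.563, 0.016, 0.234]]
base ext [0.5   0.502 0.717 0.729] [-0.219 -0.216  0.116  0.118]
front 11.670002 0.5040508629198694
jar 0.56 2243 [[0.59, 0.025, 0.103], [0.592, 0.041, 0.119], [0.599, 0.132, 0.172], [0.616, 0.165, 0.23], [0.638, 0.191, 0.261], [0.66, 0.214, 0.311], [0.863, 0.218, 0.32]]
```

Emit:
step_arm --rows '[[[0.2,0.4,0.2],[0,0,-0.46],0.5],[[0.44,0.78,0.2],[0,0,-0.46],0.47],[[0.44,0.78,0.2],[0,0,-0.46],0.47],[[0.44,0.78,0.2],[0,0,-0.46],0.47],[[0.44,0.78,0.2],[0,0,-0.46],0.47],[[0.44,0.78,0.2],[0,0,-0.46],0.47],[[0.44,0.78,0.2],[0,0,-0.46],0.47],[[0.44,0.78,0.1],[0,0,-0.46],0.47],[[0.44,0.78,0],[0,0,-0.46],0.47],[[0.44,0.78,0],[0,0,-0.46],0.47],[[0.44,0.78,0],[0,0,-0.46],0.47],[[0.44,0.78,0],[0,0,-0.46],0.47],[[0.44,0.78,0],[0,0,-0.46],0.47],[[0.44,0.78,0],[0,0,-0.46],0.47],[[0.44,0.78,0],[0,0,-0.46],0.47],[[0.44,0.78,0],[0,0,-0.46],0.47],[[0.44,0.78,0],[0,0,-0.46],0.47],[[0.44,0.78,0],[0,0,-0.46],0.47],[[0.44,0.78,0],[0,0,-0.46],0.47],[[0.2,0.4,0],[0,0,-0.46],0.47]]' --force 40

```text
time_s: 3.9
eef_pos: [0.5562, 0.0133, 0.3645]
ee_rot: [-180.0, -0.0, 11.9]
force: [0.2, -1.0, -0.1]
opening: 0.0404
grasp_force: 0.0
```

```bash
python3 - <<'E'
from h import *
s=ctrl.observe(); print({k:np.round(v,4) for k,v in s.items() if k in("time_s","eef_pos","ee_rot","force","opening","joints")})
T=ctrl.get_calibration("wrist")["T"]; print(np.round(T,3).tolist())
im,d=ctrl.read_camera("wrist"); cv2.imwrite("pics/w1.png",im); np.save("w1_d.npy",d); np.save("w1_T.npy",T)
for n in("knob","lever_tip","pawl_tip","wheel_axis"):
    for q in ctrl.look_for(n,"wrist")[:2]:
        u,v=np.round(q["at"]).astype(int); z=np.median(d[max(v-1,0):v+2,max(u-1,0):u+2]); print(n,q["conf"],(u,v),np.round(deproj("wrist",q["at"],z),4))
E
```

```text
{'time_s': np.float64(3.9), 'joints': array([  7.676 ,  17.3883, -19.0908,  93.4096,   5.9294,  70.161 ,
       -90.7096]), 'eef_pos': array([0.5562, 0.0133, 0.3645]), 'ee_rot': array([-1.799681e+02, -4.310000e-02,  1.190650e+01]), 'force': array([ 0.2228, -0.979 , -0.0646]), 'opening': np.float64(0.0404)}
[[0.206, -0.942, -0.266, 0.624], [-0.979, -0.198, -0.056, 0.027], [-0.0, 0.271, -0.962, 0.436], [0.0, 0.0, 0.0, 1.0]]
knob 0.71 (np.int64(331), np.int64(238)) [ 0.542  -0.0505  0.2331]
lever_tip 0.66 (np.int64(252), np.int64(191)) [0.5626 0.0172 0.2183]
pawl_tip 0.97 (np.int64(258), np.int64(183)) [0.5697 0.0123 0.2171]
pawl_tip 0.52 (np.int64(51), np.int64(199)) [0.4285 0.3158 0.0187]
wheel_axis 0.74 (np.int64(210), np.int64(84)) [0.6476 0.0909 0.048 ]
```

View pics/w1.png

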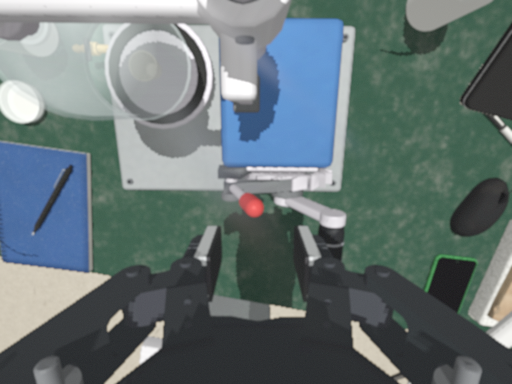

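The wrist picture shows the red grip at (252,204), the knob at about (330,235) and the pawl at (265,185). The fingers are short of the lever, and the camera sits ahead of the tool. I'll tilt the tool 20° back to keep the camera off the column.

```bash
cat >> h.py <<'E'
O=np.array([.596,.0643,0]); ps=np.radians(11.7); R=np.array([[np.cos(ps),-np.sin(ps),0],[np.sin(ps),np.cos(ps),0],[0,0,1]])
def toH(p): return (np.asarray(p)-O)@R*1000
def toW(h): return O+R@(np.asarray(h)/1000)
E
python3 - <<'E'
from h import *
im=cv2.imread("pics/w1.png"); d=np.load("w1_d.npy"); P=cloud("wrist",d,np.ones_like(d,bool)); v,u=np.nonzero(d>0); C=im[v,u].astype(int); Q=toH(P)
red=(C[:,2]>C[:,1]+70)&(C[:,2]>C[:,0]+70)&(Q[:,2]>230); print("red",red.sum(),np.round(np.percentile(Q[red],[2,25,50,75,98],axis=0),1).tolist())
k=(C.max(1)<70)&(Q[:,2]>200)&(Q[:,2]<245)&(u>310)&(u<350)&(v<262); print("knob",k.sum(),np.round(np.percentile(Q[k],[2,25,50,75,98],axis=0),1).tolist())
b=(C[:,0]>C[:,2]+40)&(C[:,0]>C[:,1]+20)&(Q[:,2]>200); print("blue",np.round(np.percentile(Q[b],[1,50,99],axis=0),1).tolist())
# seal / jar plate
m=(np.hypot(Q[:,0]-65,Q[:,1]-90)<75)
print(np.histogram(Q[m][:,2],bins=np.arange(0,130,4)))
for n in ("sample",):
    for q in ctrl.look_for(n,"wrist")[:1]: print(q)
s=ctrl.observe(); 
tip=toH(s["eef_pos"]); print("tcp H",tip)
E
```

```text
red 382 [[-43.7, -48.5, 256.5], [-39.9, -45.1, 265.0], [-37.3, -42.0, 270.0], [-35.1, -39.2, 271.9], [-33.5, -35.0, 273.4]]
knob 424 [[-95.2, -115.5, 223.5], [-86.8, -111.6, 230.3], [-78.4, -107.4, 232.0], [-74.8, -102.1, 232.8], [-70.9, -97.4, 234.1]]
blue [[-22.1, -106.3, 211.3], [23.8, -72.9, 214.4], [82.2, -19.0, 216.3]]
(array([   0,    0,    0,    0,    0,  159,  274,    0,    0,    1,   13,
        542, 1428,  226,    0,    0,    0,    0,    0,    0,    0,    0,
          0,    0,    0,    0,    0,   36,  302,  159,   87,   89]), array([  0,   4,   8,  12,  16,  20,  24,  28,  32,  36,  40,  44,  48,
        52,  56,  60,  64,  68,  72,  76,  80,  84,  88,  92,  96, 100,
       104, 108, 112, 116, 120, 124, 128]))
{'at': [208.7, 85.6], 'conf': 0.3}
tcp H [-50.5871237  -45.97677075 364.16668128]
```

Emit:
step_arm --rows '[[[-0.11,0.03,0],[1,-4.9,0],0.47],[[-0.12,0.03,0],[1,-4.9,0],0.47],[[-0.12,0.04,0],[1,-4.9,0],0.47],[[-0.11,0.04,0],[1,-4.9,0],0.47],[[0,0,-0.3],[0,0,0],0.47],[[0,0,-0.3],[0,0,0],0.47],[[0,0,-0.3],[0,0,0],0.47],[[0,0,-0.3],[0,0,0],0.47],[[0,0,-0.17],[0,0,0],0.47],[[0,0,0],[0,0,0],0.47]]'

```text
time_s: 5.45
eef_pos: [0.5378, 0.0156, 0.3084]
ee_rot: [179.9, -19.9, 11.8]
force: [-0.1, 0.7, 0.7]
opening: 0.0403
grasp_force: 0.0
```

```bash
sed -i 's/\[.596,.0643,0\]/[.598,.063,0]/' h.py; python3 - <<'E'
from h import *
s=ctrl.observe(); print(toH(s["eef_pos"]),s["force"],s["opening"],s["ee_rot"])
im,d=ctrl.read_camera("wrist"); cv2.imwrite("pics/w2.png",im)
E
```

```text
[-68.56236161 -34.18707636 308.38491263] [-0.11129431  0.68996266  0.69081264] 0.04031619460718292 [179.93919793 -19.92768269  11.77519881]
```

View pics/w2.png

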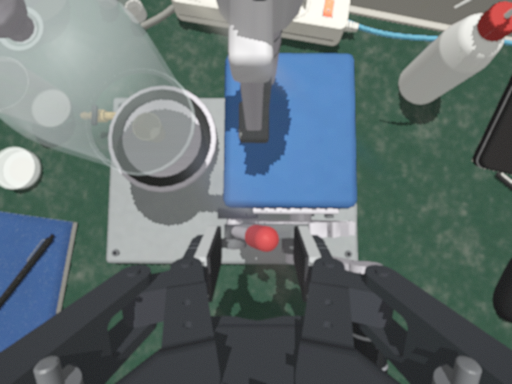

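The red grip, at (262,238), lies between the fingertips (218–298), so I push it left.

Emit:
step_arm --rows '[[[-0.024,0.116,0],[0,0,0],0.47],[[-0.024,0.116,0],[0,0,0],0.47],[[-0.024,0.116,0],[0,0,0],0.47],[[-0.024,0.116,0],[0,0,0],0.47],[[-0.024,0.116,0],[0,0,0],0.47],[[-0.024,0.116,0],[0,0,0],0.47],[[-0.024,0.116,0],[0,0,0],0.47],[[-0.024,0.116,0],[0,0,0],0.47],[[0,0,0],[0,0,0],0.47]]'

```text
time_s: 6.62
eef_pos: [0.5301, 0.0533, 0.3091]
ee_rot: [179.9, -20.0, 11.8]
force: [-0.1, 0.4, -0.1]
opening: 0.0396
grasp_force: 0.1
```

Emit:
step_arm --rows '[[[-0.01,0.049,0],[0,0,0],0.47],[[-0.01,0.049,0],[0,0,0],0.47],[[-0.01,0.049,0],[0,0,0],0.47],[[0,0,0],[0,0,0],0.47]]'

```text
time_s: 7.12
eef_pos: [0.5289, 0.0584, 0.3089]
ee_rot: [179.9, -20.0, 11.8]
force: [1.5, -3.5, -1.1]
opening: 0.04
grasp_force: 1.4
```

```bash
python3 - <<'E'
from h import *
s=ctrl.observe(); print(toH(s["eef_pos"]),s["force"],s["opening"])
im,d=ctrl.read_camera("wrist"); cv2.imwrite("w3.png",im)
P=cloud("wrist",d,np.ones_like(d,bool)); v,u=np.nonzero(d>0); C=im[v,u].astype(int); Q=toH(P)
red=(C[:,2]>C[:,1]+70)&(C[:,2]>C[:,0]+70)&(Q[:,2]>220)&(u>150)&(u<350); print("red",red.sum(),np.round(np.percentile(Q[red],[2,25,50,75,98],axis=0),1).tolist(),u[red].mean(),v[red].mean())
E
```

```text
[-68.62849809   9.51011286 308.88563509] [ 1.51404687 -3.50085169 -1.10803634] 0.039997158008613476
red 590 [[-44.6, -9.3, 258.6], [-41.5, -4.3, 270.1], [-39.1, -1.2, 271.9], [-36.9, 1.6, 273.1], [-34.3, 4.7, 274.5]] 280.2949152542373 236.9542372881356
```

Emit:
step_arm --rows '[[[-0.005,0.025,0],[0,0,0],0.47],[[-0.005,0.025,0],[0,0,0],0.47],[[-0.005,0.025,0],[0,0,0],0.47],[[0,0,0],[0,0,0],0.47]]'

```text
time_s: 7.68
eef_pos: [0.5283, 0.0616, 0.3091]
ee_rot: [179.9, -20.0, 11.8]
force: [0.6, -4.3, -0.5]
opening: 0.0402
grasp_force: 1.6
```

Emit:
step_arm --rows '[[[-0.005,0.025,0],[0,0,0],0.47],[[-0.005,0.025,0],[0,0,0],0.47],[[0,0,0],[0,0,0],0.47]]'

```text
time_s: 8.05
eef_pos: [0.5281, 0.0633, 0.3091]
ee_rot: [179.9, -20.0, 11.8]
force: [-0.2, -5.9, -0.7]
opening: 0.0403
grasp_force: 2.2
```

```bash
python3 - <<'E'
from h import *
s=ctrl.observe(); print(toH(s["eef_pos"]),s["force"],s["opening"])
im,d=ctrl.read_camera("wrist"); cv2.imwrite("w3.png",im)
P=cloud("wrist",d,np.ones_like(d,bool)); v,u=np.nonzero(d>0); C=im[v,u].astype(int); Q=toH(P)
red=(C[:,2]>C[:,1]+70)&(C[:,2]>C[:,0]+70)&(Q[:,2]>220)&(u>150)&(u<350); print("red",red.sum(),np.round(np.percentile(Q[red],[2,25,50,75,98],axis=0),1).tolist(),u[red].mean(),v[red].mean())
E
```

```text
[-68.40007453  14.49836422 309.11347793] [-0.23129098 -5.89495588 -0.7138607 ] 0.04027503834552789
red 637 [[-44.4, -4.3, 255.7], [-41.5, 1.0, 265.2], [-39.2, 4.6, 268.7], [-36.9, 7.8, 270.0], [-34.4, 11.4, 271.7]] 277.7613814756672 236.72527472527472
```

Emit:
step_arm --rows '[[[-0.005,0.025,0],[0,0,0],0.47],[[-0.005,0.025,0],[0,0,0],0.47],[[0,0,0],[0,0,0],0.47]]'

```text
time_s: 8.48
eef_pos: [0.5279, 0.064, 0.3091]
ee_rot: [179.8, -20.0, 11.7]
force: [2.4, -9.8, -1.4]
opening: 0.0403
grasp_force: 4.0
```

Emit:
step_arm --rows '[[[0.05,-0.245,0],[0,0,0],0.47],[[0,0,0.4],[0,0,0],0.55],[[0,0,0.5],[0,0,0],0.6],[[0,0,0.5],[0,0,0],0.6],[[-0.12,-0.38,0.2],[0,0,0],0.6],[[-0.135,-0.44,0],[0,0,0],0.6],[[-0.135,-0.44,0],[0,0,0],0.6],[[-0.135,-0.44,-0.2],[0,0,0],0.6],[[-0.135,-0.44,-0.3],[0,0,0],0.6],[[-0.135,-0.44,-0.3],[0,0,0],0.6],[[-0.13,-0.4,-0.2],[0,0,0],0.6],[[0,0,0],[0,0,0],0.6]]'

```text
time_s: 9.98
eef_pos: [0.4924, -0.0639, 0.3329]
ee_rot: [180.0, -20.0, 11.7]
force: [0.4, -0.1, 0.2]
opening: 0.0514
grasp_force: 0.0
```

```bash
python3 - <<'E'
from h import *
s=ctrl.observe(); print(toH(s["eef_pos"]),s["force"],s["opening"])
im,d=ctrl.read_camera("wrist"); cv2.imwrite("pics/w4.png",im)
P=cloud("wrist",d,np.ones_like(d,bool)); v,u=np.nonzero(d>0); C=im[v,u].astype(int); Q=toH(P)
red=(C[:,2]>C[:,1]+70)&(C[:,2]>C[:,0]+70)&(Q[:,2]>220)&(Q[:,0]<0); print("red",red.sum(),np.round(np.percentile(Q[red],[2,50,98],axis=0),1).tolist())
k=(C.max(1)<70)&(Q[:,2]>205)&(Q[:,2]<240)&(Q[:,0]>-140)&(Q[:,0]<-60)&(abs(Q[:,1]+102)<25); print("knob",k.sum(),np.round(np.percentile(Q[k],[2,25,50,75,98],axis=0),1).tolist(),u[k].mean(),v[k].mean())
for q in ctrl.look_for("pawl_tip","wrist")[:1]:
  uu,vv=np.round(q["at"]).astype(int); z=np.median(d[vv-1:vv+2,uu-1:uu+2]); print("pawl",q,toH(deproj("wrist",q["at"],z)))
E
```

```text
[-129.08460794 -102.82349614  332.85096113] [ 0.4198125  -0.09141125  0.16489867] 0.051363425447256764
red 768 [[-44.8, -4.5, 254.0], [-40.5, 1.7, 265.5], [-35.0, 10.1, 271.8]]
knob 766 [[-129.5, -110.7, 225.6], [-124.6, -109.2, 229.9], [-114.7, -106.4, 231.3], [-94.7, -95.7, 232.5], [-71.2, -91.0, 234.2]] 258.11227154047 243.87859007832898
pawl {'at': [173.7, 147.9], 'conf': 0.74} [-39.0922017  -38.8915219  218.47421676]
```

View pics/w4.png

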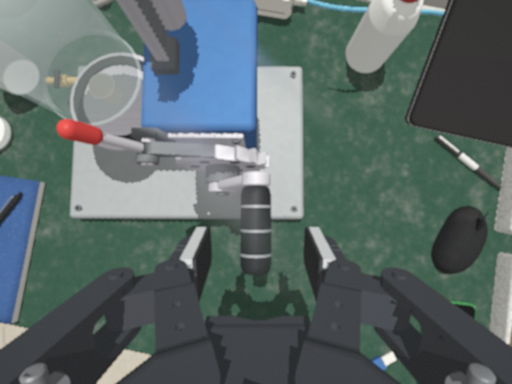

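The knob, columns 240–272 and rows 175–272, is centred between the open fingers, and the red lever leans left. I go down and grip.

Emit:
step_arm --rows '[[[-0.005,0.025,-0.3],[0,0,0],0.6],[[0,0,-0.4],[0,0,0],0.6],[[0,0,-0.4],[0,0,0],0.6],[[0,0,-0.3],[0,0,0],0.6],[[0,0,-0.14],[0,0,0],0.6],[[0,0,0],[0,0,0],0.4],[[0,0,0],[0,0,0],0.3],[[0,0,0],[0,0,0],0.2],[[0,0,0],[0,0,0],0.1],[[0,0,0],[0,0,0],0.0],[[0,0,0],[0,0,0],0.0]]' --force 45

```text
time_s: 11.45
eef_pos: [0.4927, -0.0627, 0.2719]
ee_rot: [179.9, -20.1, 11.8]
force: [-1.7, -1.5, 5.1]
opening: 0.0207
grasp_force: 44.2
```

```bash
python3 - <<'E'
from h import *
s=ctrl.observe(); print(toH(s["eef_pos"]),s["force"]@R,s["opening"],s["grasp_force"],s["wrist_torque"])
im,d=ctrl.read_camera("wrist"); cv2.imwrite("pics/w5.png",im)
E
```

```text
[-128.57058994 -101.71083005  271.91375052] [-1.98651751 -1.13149755  5.10226629] 0.02067953284293405 44.158978164196014 [-0.30413136  0.22058617 -0.1724919 ]
```

View pics/w5.png

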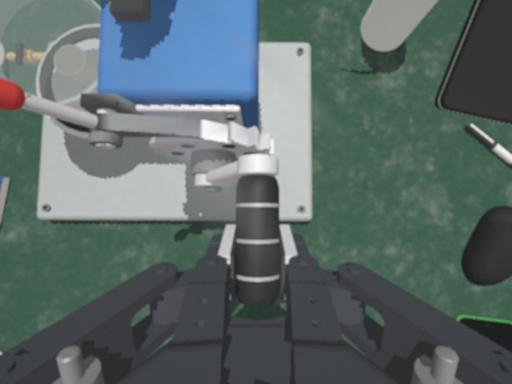

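Emit:
step_arm --rows '[[[0.012,-0.056,-0.036],[0,0,0],0.0],[[0.012,-0.056,-0.037],[0,0,0],0.0],[[0,0,0],[0,0,0],0.0]]'

```text
time_s: 11.88
eef_pos: [0.4937, -0.0669, 0.2691]
ee_rot: [179.9, -20.1, 11.8]
force: [-4.1, -0.7, 9.7]
opening: 0.0208
grasp_force: 44.6
```

Emit:
step_arm --rows '[[[0.012,-0.056,-0.039],[0,0,0],0.0],[[0.012,-0.056,-0.041],[0,0,0],0.0],[[0,0,0],[0,0,0],0.0]]'

```text
time_s: 12.25
eef_pos: [0.4946, -0.0714, 0.2658]
ee_rot: [179.9, -20.0, 11.8]
force: [-2.9, -0.5, 8.8]
opening: 0.021
grasp_force: 44.5
```

```bash
python3 - <<'E'
from h import *
s=ctrl.observe(); print(toH(s["eef_pos"]),s["force"]@R,s["opening"],s["grasp_force"],s["wrist_torque"])
im,d=ctrl.read_camera("wrist"); cv2.imwrite("pics/w6.png",im)
for q in ctrl.look_for("pawl_tip","wrist")[:2]:
  uu,vv=np.round(q["at"]).astype(int); z=np.median(d[vv-1:vv+2,uu-1:uu+2]); print("pawl",q,toH(deproj("wrist",q["at"],z)))
a=cv2.imread("pics/w5.png")[60:220,40:320]; b=im[60:220,40:320]; cv2.imwrite("pics/cmp.png",cv2.resize(np.hstack([a,b]),None,fx=1.4,fy=1.4))
E
```

```text
[-128.53977653 -110.64776154  265.82005368] [-2.92848337  0.10357346  8.77168781] 0.020981659426047877 44.516510367393494 [-0.00795242  0.44450401 -0.07653142]
pawl {'at': [121.4, 117.1], 'conf': 0.67} [-42.2961492  -45.72065291 226.76030965]
```

View pics/cmp.png

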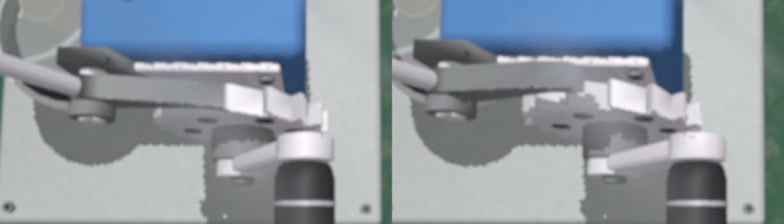

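The crop pair shows the pawl raised off the wheel after winding (z about 227, against 218 before), and the tangential force is about 5.4 N. So the weight is in hand, and I compute the lowering arc.

```bash
python3 - <<'E'
import numpy as np
ps=np.radians(11.7)
c=np.arange(-0.17,2.35,0.04); f=np.radians(29)-c
y=-65*np.sin(f); z=65*np.cos(f)
for i in range(len(c)-1):
    dy=(y[i+1]-y[i])/40; dz=(z[i+1]-z[i])/40
    print("%.2f [%.3f,%.3f,%.3f]"%(c[i+1],-np.sin(ps)*dy,np.cos(ps)*dy,dz),end="; ")
E
```

```text
-0.13 [-0.010,0.050,0.040]; -0.09 [-0.011,0.052,0.038]; -0.05 [-0.011,0.053,0.035]; -0.01 [-0.011,0.055,0.033]; 0.03 [-0.012,0.056,0.031]; 0.07 [-0.012,0.057,0.029]; 0.11 [-0.012,0.058,0.026]; 0.15 [-0.012,0.059,0.024]; 0.19 [-0.012,0.060,0.021]; 0.23 [-0.013,0.061,0.019]; 0.27 [-0.013,0.062,0.016]; 0.31 [-0.013,0.062,0.014]; 0.35 [-0.013,0.063,0.011]; 0.39 [-0.013,0.063,0.009]; 0.43 [-0.013,0.063,0.006]; 0.47 [-0.013,0.064,0.004]; 0.51 [-0.013,0.064,0.001]; 0.55 [-0.013,0.064,-0.002]; 0.59 [-0.013,0.064,-0.004]; 0.63 [-0.013,0.063,-0.007]; 0.67 [-0.013,0.063,-0.009]; 0.71 [-0.013,0.063,-0.012]; 0.75 [-0.013,0.062,-0.014]; 0.79 [-0.013,0.061,-0.017]; 0.83 [-0.013,0.061,-0.019]; 0.87 [-0.012,0.060,-0.022]; 0.91 [-0.012,0.059,-0.024]; 0.95 [-0.012,0.058,-0.027]; 0.99 [-0.012,0.057,-0.029]; 1.03 [-0.012,0.056,-0.031]; 1.07 [-0.011,0.054,-0.034]; 1.11 [-0.011,0.053,-0.036]; 1.15 [-0.011,0.052,-0.038]; 1.19 [-0.010,0.050,-0.040]; 1.23 [-0.010,0.049,-0.042]; 1.27 [-0.010,0.047,-0.044]; 1.31 [-0.009,0.045,-0.046]; 1.35 [-0.009,0.043,-0.048]; 1.39 [-0.009,0.041,-0.049]; 1.43 [-0.008,0.039,-0.051]; 1.47 [-0.008,0.037,-0.053]; 1.51 [-0.007,0.035,-0.054]; 1.55 [-0.007,0.033,-0.056]; 1.59 [-0.006,0.031,-0.057]; 1.63 [-0.006,0.029,-0.058]; 1.67 [-0.005,0.026,-0.059]; 1.71 [-0.005,0.024,-0.060]; 1.75 [-0.004,0.022,-0.061]; 1.79 [-0.004,0.019,-0.062]; 1.83 [-0.003,0.017,-0.063]; 1.87 [-0.003,0.014,-0.063]; 1.91 [-0.002,0.012,-0.064]; 1.95 [-0.002,0.009,-0.064]; 1.99 [-0.001,0.007,-0.065]; 2.03 [-0.001,0.004,-0.065]; 2.07 [-0.000,0.002,-0.065]; 2.11 [0.000,-0.001,-0.065]; 2.15 [0.001,-0.003,-0.065]; 2.19 [0.001,-0.006,-0.065]; 2.23 [0.002,-0.008,-0.064]; 2.27 [0.002,-0.011,-0.064]; 2.31 [0.003,-0.013,-0.064];
```

Emit:
step_arm --rows '[[[-0.01,0.05,0.05],[0,0,0],0.0],[[-0.011,0.052,0.048],[0,0,0],0.0],[[-0.011,0.053,0.04],[0,0,0],0.0],[[0,0,0],[0,0,0],0.0]]'

```text
time_s: 12.85
eef_pos: [0.4931, -0.064, 0.2712]
ee_rot: [180.0, -20.0, 11.8]
force: [-2.8, 2.8, 6.8]
opening: 0.0204
grasp_force: 44.4
```

```bash
cat > st.py <<'E'
from h import *
s=ctrl.observe(); p=toH(s["eef_pos"]); F=R.T@s["force"]
y=p[1]+.2+70; z=p[2]-49.9-165; f=np.arctan2(-y,z)
print("tcp",np.round(p,1),"r",round(np.hypot(y,z),1),"crank",round(np.radians(29)-f,3),"FH",np.round(F,2),"tang",round(F[1]*np.cos(f)+F[2]*np.sin(f),2),"rad",round(-F[1]*np.sin(f)+F[2]*np.cos(f),2),"T",np.round(s["wrist_torque"],2))
E
python3 st.py
```

```text
tcp [-128.5 -103.1  271.2] r 65.3 crank -0.023 FH [-2.18  3.33  6.79] tang 6.3 rad 4.18 T [0.6  0.41 0.23]
```

Emit:
step_arm --rows '[[[-0.011,0.054,0.045],[0,0,0],0.0],[[-0.012,0.056,0.041],[0,0,0],0.0],[[-0.012,0.057,0.029],[0,0,0],0.0],[[0,0,0],[0,0,0],0.0]]'

```text
time_s: 13.35
eef_pos: [0.4916, -0.0566, 0.2754]
ee_rot: [180.0, -20.0, 11.9]
force: [0.3, 7.4, 0.7]
opening: 0.0206
grasp_force: 44.2
```

```bash
python3 st.py
```

```text
tcp [-128.5  -95.6  275.4] r 65.6 crank 0.109 FH [1.81 7.19 0.75] tang 6.92 rad -2.09 T [1.29 0.19 0.5 ]
```

Emit:
step_arm --rows '[[[-0.012,0.059,0.02],[0,0,0],0],[[-0.012,0.06,0.018],[0,0,0],0],[[-0.013,0.061,0.018],[0,0,0],0],[[-0.013,0.062,0.016],[0,0,0],0],[[-0.013,0.062,0.014],[0,0,0],0],[[-0.013,0.063,0.011],[0,0,0],0],[[-0.013,0.063,0.009],[0,0,0],0],[[-0.013,0.063,0.006],[0,0,0],0],[[-0.013,0.064,0.004],[0,0,0],0],[[-0.013,0.064,0.001],[0,0,0],0],[[-0.013,0.064,-0.002],[0,0,0],0],[[-0.013,0.064,-0.004],[0,0,0],0],[[-0.013,0.063,-0.007],[0,0,0],0],[[-0.013,0.063,-0.009],[0,0,0],0],[[0,0,0],[0,0,0],0]]'

```text
time_s: 15.22
eef_pos: [0.4844, -0.0216, 0.2794]
ee_rot: [180.0, -20.0, 11.9]
force: [-0.5, 7.5, 2.1]
opening: 0.0205
grasp_force: 44.4
```

```bash
python3 st.py
```

```text
tcp [-128.4  -59.8  279.4] r 65.3 crank 0.666 FH [1.08 7.47 2.13] tang 7.03 rad 3.29 T [1.37 0.29 0.46]
```

Emit:
step_arm --rows '[[[-0.013,0.063,-0.009],[0,0,0],0],[[-0.013,0.062,-0.01],[0,0,0],0],[[-0.013,0.061,-0.013],[0,0,0],0],[[-0.013,0.061,-0.017],[0,0,0],0],[[-0.012,0.06,-0.022],[0,0,0],0],[[-0.012,0.059,-0.024],[0,0,0],0],[[-0.012,0.058,-0.027],[0,0,0],0],[[-0.012,0.057,-0.029],[0,0,0],0],[[-0.012,0.056,-0.031],[0,0,0],0],[[-0.011,0.054,-0.034],[0,0,0],0],[[-0.011,0.053,-0.036],[0,0,0],0],[[-0.011,0.052,-0.038],[0,0,0],0],[[-0.01,0.05,-0.04],[0,0,0],0],[[0,0,0],[0,0,0],0]]'

```text
time_s: 16.98
eef_pos: [0.4783, 0.0081, 0.2658]
ee_rot: [180.0, -20.0, 11.9]
force: [2.1, 6.9, -3.6]
opening: 0.0207
grasp_force: 44.1
```

```bash
python3 st.py; python3 - <<'E'
from h import *
# rim-to-seal gap from scene camera: glass and seal
for cam in("scene","top"):
    im,d=ctrl.read_camera(cam); cv2.imwrite(cam+"2.png",im)
    Q=toH(cloud(cam,d,np.ones_like(d,bool))); r=np.hypot(Q[:,0]-65,Q[:,1]-90); m=(r<80)&(Q[:,2]>20)&(Q[:,2]<110)
    print(cam,np.histogram(Q[m][:,2],bins=np.arange(20,112,4))[0].tolist()); 
    m=(r>45)&(r<63)&(Q[:,2]>30)&(Q[:,2]<100); print(np.histogram(Q[m][:,2],bins=np.arange(30,102,3))[0].tolist())
im=cv2.imread("scene2.png")[120:260,150:300]; cv2.imwrite("pics/s2.png",cv2.resize(im,None,fx=4,fy=4))
E
```

```text
tcp [-128.3  -29.5  265.8] r 65.2 crank 1.181 FH [ 3.46  6.37 -3.61] tang 7.23 rad 1.16 T [1.3  0.05 0.5 ]
scene [103, 232, 19, 1, 1, 31, 100, 233, 110, 1, 0, 0, 0, 11, 36, 47, 33, 32, 29, 38, 25, 31]
[0, 0, 0, 0, 1, 16, 68, 103, 28, 0, 0, 0, 0, 0, 5, 20, 34, 35, 23, 27, 23, 21, 23]
top [235, 94, 5, 0, 4, 23, 138, 178, 36, 0, 0, 0, 1, 15, 26, 27, 11, 11, 7, 9, 10, 10]
[0, 0, 0, 0, 5, 46, 106, 52, 9, 0, 0, 0, 0, 1, 10, 17, 26, 15, 8, 8, 6, 7, 5]
```

View pics/s2.png

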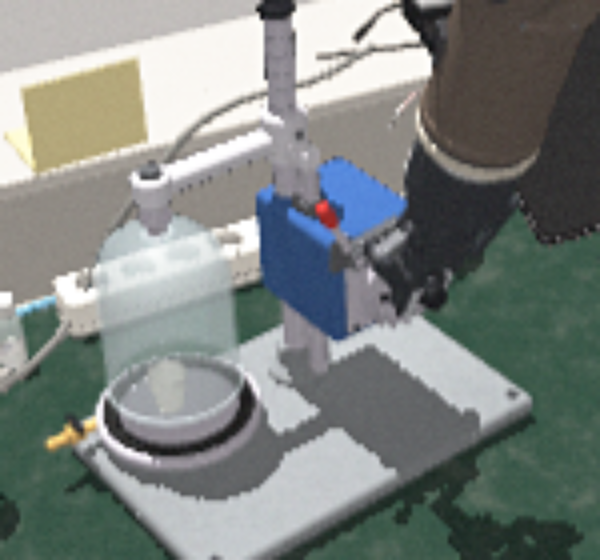

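The view shows the jar hanging just above the seal ring (rim about z 73, seal about 51), with roughly 20 mm to go. I continue, then slow down.

Emit:
step_arm --rows '[[[-0.01,0.049,-0.042],[0,0,0],0],[[-0.01,0.047,-0.044],[0,0,0],0],[[-0.009,0.045,-0.046],[0,0,0],0],[[-0.009,0.043,-0.048],[0,0,0],0],[[-0.009,0.041,-0.049],[0,0,0],0],[[-0.008,0.039,-0.051],[0,0,0],0],[[-0.008,0.037,-0.053],[0,0,0],0],[[-0.007,0.035,-0.054],[0,0,0],0],[[-0.004,0.017,-0.028],[0,0,0],0],[[-0.003,0.016,-0.028],[0,0,0],0],[[0,0,0],[0,0,0],0]]'

```text
time_s: 18.45
eef_pos: [0.4753, 0.0229, 0.2482]
ee_rot: [180.0, -20.0, 11.9]
force: [3.0, 7.9, -4.9]
opening: 0.0206
grasp_force: 44.1
```

```bash
python3 st.py; python3 - <<'E'
from h import *
for cam in("scene","top"):
    im,d=ctrl.read_camera(cam)
    Q=toH(cloud(cam,d,np.ones_like(d,bool))); r=np.hypot(Q[:,0]-65,Q[:,1]-90)
    m=(r>45)&(r<63)&(Q[:,2]>30)&(Q[:,2]<100); print(np.histogram(Q[m][:,2],bins=np.arange(30,102,3))[0].tolist())
E
```

```text
tcp [-128.3  -14.4  248.2] r 65.0 crank 1.539 FH [ 4.55  7.11 -4.85] tang 7.81 rad 3.62 T [1.44 0.07 0.51]
[1, 0, 0, 0, 1, 9, 62, 96, 22, 0, 1, 15, 33, 34, 29, 20, 23, 25, 25, 16, 30, 22, 22]
[0, 0, 0, 1, 9, 42, 89, 42, 7, 0, 10, 19, 21, 19, 8, 7, 7, 6, 9, 7, 5, 9, 8]
```

Emit:
step_arm --rows '[[[-0.003,0.016,-0.028],[0,0,0],0],[[-0.003,0.015,-0.029],[0,0,0],0],[[-0.003,0.015,-0.029],[0,0,0],0],[[-0.003,0.014,-0.029],[0,0,0],0],[[-0.003,0.013,-0.029],[0,0,0],0],[[-0.002,0.013,-0.03],[0,0,0],0],[[-0.002,0.012,-0.03],[0,0,0],0],[[0,0,0],[0,0,0],0]]'

```text
time_s: 19.55
eef_pos: [0.4745, 0.0268, 0.2399]
ee_rot: [180.0, -20.0, 11.9]
force: [4.4, 7.8, -4.0]
opening: 0.0205
grasp_force: 44.1
```

```bash
python3 st.py
```

```text
tcp [-128.2  -10.4  239.9] r 64.9 crank 1.681 FH [ 5.9   6.73 -4.02] tang 6.31 rad 4.65 T [1.48 0.07 0.54]
```

Emit:
step_arm --rows '[[[-0.002,0.01,-0.015],[0,0,0],0],[[-0.002,0.01,-0.015],[0,0,0],0],[[-0.002,0.01,-0.015],[0,0,0],0],[[-0.002,0.01,-0.015],[0,0,0],0],[[0,0,0],[0,0,0],0]]'

```text
time_s: 20.18
eef_pos: [0.4743, 0.0279, 0.2375]
ee_rot: [180.0, -20.0, 11.9]
force: [4.7, 6.7, -6.1]
opening: 0.0205
grasp_force: 44.2
```

```bash
python3 st.py
```

```text
tcp [-128.2   -9.3  237.5] r 65.0 crank 1.721 FH [ 6.01  5.64 -6.11] tang 7.69 rad 3.15 T [ 1.03 -0.07  0.38]
```

Emit:
step_arm --rows '[[[-0.002,0.008,-0.015],[0,0,0],0],[[-0.002,0.008,-0.015],[0,0,0],0],[[-0.001,0.006,-0.016],[0,0,0],0],[[-0.001,0.006,-0.016],[0,0,0],0],[[0,0,0],[0,0,0],0]]'

```text
time_s: 20.8
eef_pos: [0.4741, 0.0288, 0.2351]
ee_rot: [180.0, -20.0, 11.8]
force: [4.4, 4.5, -5.7]
opening: 0.0205
grasp_force: 44.2
```

```bash
python3 st.py; python3 - <<'E'
from h import *
for cam in("scene","top"):
    im,d=ctrl.read_camera(cam)
    Q=toH(cloud(cam,d,np.ones_like(d,bool))); r=np.hypot(Q[:,0]-65,Q[:,1]-90)
    m=(r>45)&(r<63)&(Q[:,2]>30)&(Q[:,2]<100); print(np.histogram(Q[m][:,2],bins=np.arange(30,102,3))[0].tolist())
E
```

```text
tcp [-128.2   -8.4  235.1] r 65.0 crank 1.761 FH [ 5.22  3.52 -5.66] tang 6.48 rad 1.59 T [ 0.78 -0.14  0.28]
[0, 0, 0, 1, 0, 10, 47, 93, 20, 15, 40, 35, 21, 24, 25, 27, 14, 22, 26, 23, 23, 26, 23]
[0, 0, 0, 0, 7, 40, 87, 38, 9, 19, 31, 11, 7, 9, 8, 7, 3, 16, 3, 10, 6, 1, 8]
```

Emit:
step_arm --rows '[[[-0.001,0.005,-0.016],[0,0,0],0],[[-0.001,0.005,-0.016],[0,0,0],0],[[-0.001,0.005,-0.016],[0,0,0],0],[[-0.001,0.005,-0.016],[0,0,0],0],[[0,0,0],[0,0,0],0]]'

```text
time_s: 21.52
eef_pos: [0.474, 0.0295, 0.2325]
ee_rot: [180.0, -20.0, 11.8]
force: [5.1, 5.4, -6.9]
opening: 0.0206
grasp_force: 44.2
```

```bash
python3 st.py
```

```text
tcp [-128.2   -7.7  232.5] r 65.0 crank 1.803 FH [ 6.11  4.27 -6.93] tang 7.83 rad 2.24 T [ 0.82 -0.12  0.23]
```

Emit:
step_arm --rows '[[[-0.001,0.004,-0.012],[0,0,0],0],[[-0.001,0.003,-0.012],[0,0,0],0],[[-0.001,0.003,-0.012],[0,0,0],0],[[0,0,0],[0,0,0],0]]'

```text
time_s: 22.02
eef_pos: [0.4739, 0.0299, 0.2311]
ee_rot: [180.0, -20.0, 11.8]
force: [5.0, 5.0, -5.5]
opening: 0.0203
grasp_force: 44.2
```

```bash
python3 st.py
```

```text
tcp [-128.2   -7.3  231.1] r 65.0 crank 1.825 FH [ 5.9   3.86 -5.54] tang 6.32 rad 2.36 T [ 0.74 -0.1   0.28]
```

Emit:
step_arm --rows '[[[-0.001,0.004,-0.012],[0,0,0],0],[[-0.001,0.003,-0.012],[0,0,0],0],[[-0.001,0.003,-0.012],[0,0,0],0],[[0,0,0],[0,0,0],0]]'

```text
time_s: 22.52
eef_pos: [0.4739, 0.0302, 0.2297]
ee_rot: [180.0, -20.0, 11.8]
force: [5.5, 4.4, -6.7]
opening: 0.0207
grasp_force: 44.2
```

```bash
python3 st.py
```

```text
tcp [-128.2   -6.9  229.7] r 65.0 crank 1.847 FH [ 6.31  3.23 -6.71] tang 7.27 rad 1.62 T [ 0.7  -0.12  0.25]
```

Emit:
step_arm --rows '[[[-0.001,0.003,-0.012],[0,0,0],0],[[0,0.002,-0.012],[0,0,0],0],[[-0.001,0.002,-0.012],[0,0,0],0],[[0,0,0],[0,0,0],0]]'

```text
time_s: 23.02
eef_pos: [0.4738, 0.0305, 0.2283]
ee_rot: [180.0, -20.0, 11.8]
force: [5.6, 4.8, -6.0]
opening: 0.0206
grasp_force: 44.2
```

Emit:
step_arm --rows '[[[-0.001,0.003,-0.012],[0,0,0],0],[[0,0.002,-0.012],[0,0,0],0],[[-0.001,0.002,-0.012],[0,0,0],0],[[0,0,0],[0,0,0],0]]'

```text
time_s: 23.52
eef_pos: [0.4737, 0.0308, 0.2268]
ee_rot: [180.0, -20.0, 11.8]
force: [5.2, 4.5, -5.7]
opening: 0.0207
grasp_force: 44.2
```

```bash
python3 st.py; python3 - <<'E'
from h import *
for cam in("scene","top"):
    im,d=ctrl.read_camera(cam); cv2.imwrite(cam+"3.png",im)
    Q=toH(cloud(cam,d,np.ones_like(d,bool))); r=np.hypot(Q[:,0]-65,Q[:,1]-90)
    m=(r>45)&(r<63)&(Q[:,2]>30)&(Q[:,2]<100); print(np.histogram(Q[m][:,2],bins=np.arange(30,102,3))[0].tolist())
E
```

```text
tcp [-128.2   -6.3  226.8] r 65.0 crank 1.892 FH [ 6.    3.35 -5.74] tang 6.26 rad 2.24 T [ 0.69 -0.24  0.18]
[0, 0, 0, 0, 0, 5, 44, 76, 41, 40, 36, 17, 22, 22, 24, 23, 28, 20, 22, 23, 23, 23, 26]
[0, 0, 0, 0, 5, 43, 81, 44, 26, 27, 8, 8, 4, 12, 5, 6, 7, 8, 6, 9, 6, 5, 7]
```

Emit:
step_arm --rows '[[[0,0.002,-0.012],[0,0,0],0],[[0,0.001,-0.012],[0,0,0],0],[[0,0.001,-0.012],[0,0,0],0],[[0,0,0],[0,0,0],0]]'

```text
time_s: 24.12
eef_pos: [0.4737, 0.031, 0.2254]
ee_rot: [180.0, -20.0, 11.8]
force: [4.8, 4.5, -5.3]
opening: 0.0203
grasp_force: 44.2
```

Emit:
step_arm --rows '[[[0,0.001,-0.012],[0,0,0],0],[[0,0.001,-0.012],[0,0,0],0],[[0,0.001,-0.012],[0,0,0],0],[[0,0,0],[0,0,0],0]]'

```text
time_s: 24.62
eef_pos: [0.4736, 0.0312, 0.224]
ee_rot: [180.0, -20.0, 11.8]
force: [4.2, 4.7, -6.2]
opening: 0.0205
grasp_force: 44.4
```

```bash
python3 st.py
```

```text
tcp [-128.2   -5.9  224. ] r 64.9 crank 1.937 FH [ 5.1   3.75 -6.17] tang 6.64 rad 2.86 T [ 0.81 -0.06  0.27]
```

Emit:
step_arm --rows '[[[0,0.002,-0.012],[0,0,0],0],[[0,0.001,-0.012],[0,0,0],0],[[0,0.001,-0.012],[0,0,0],0],[[0,0,0],[0,0,0],0]]'

```text
time_s: 25.12
eef_pos: [0.4736, 0.0313, 0.2228]
ee_rot: [180.0, -20.0, 11.8]
force: [1.3, 5.5, -0.2]
opening: 0.0206
grasp_force: 44.8
```

Emit:
step_arm --rows '[[[0,0.001,-0.012],[0,0,0],0],[[0,0.001,-0.012],[0,0,0],0],[[0,0,0],[0,0,0],0]]'

```text
time_s: 25.5
eef_pos: [0.4736, 0.0314, 0.222]
ee_rot: [179.9, -20.1, 11.8]
force: [1.6, 4.7, 1.5]
opening: 0.0207
grasp_force: 45.1
```

```bash
python3 st.py;  python3 - <<'E'
from h import *
for cam in("scene","top"):
    im,d=ctrl.read_camera(cam); cv2.imwrite(cam+"3.png",im)
    Q=toH(cloud(cam,d,np.ones_like(d,bool))); r=np.hypot(Q[:,0]-65,Q[:,1]-90)
    m=(r>45)&(r<63)&(Q[:,2]>30)&(Q[:,2]<100); print(np.histogram(Q[m][:,2],bins=np.arange(30,102,3))[0].tolist())
E
```

```text
tcp [-128.2   -5.8  222. ] r 64.8 crank 1.967 FH [2.53 4.3  1.45] tang -0.97 rad 4.43 T [0.89 0.12 0.37]
[0, 0, 0, 0, 1, 10, 60, 69, 36, 36, 22, 27, 19, 23, 28, 24, 16, 28, 25, 20, 29, 19, 22]
[0, 0, 0, 1, 11, 52, 84, 42, 34, 10, 5, 7, 4, 5, 9, 10, 8, 4, 11, 3, 10, 6, 8]
```

The landing shows clearly: Fz went from −6 N to about +1 N, so the crank is light. I ease off slightly and open the gripper.

Emit:
step_arm --rows '[[[0,0,0.008],[0,0,0],0],[[0,0,0],[0,0,0],0.25],[[0,0,0],[0,0,0],0.35],[[0,0,0],[0,0,0],0.5],[[0,0,0],[0,0,0],0.6],[[0,0,0],[0,0,0],0.6]]'

```text
time_s: 26.35
eef_pos: [0.4733, 0.0302, 0.222]
ee_rot: [179.9, -20.0, 11.8]
force: [0.2, -0.1, -0.0]
opening: 0.0511
grasp_force: 0.0
```

```bash
python3 st.py; python3 - <<'E'
from h import *
im,d=ctrl.read_camera("wrist"); cv2.imwrite("pics/w7.png",im)
P=cloud("wrist",d,np.ones_like(d,bool)); v,u=np.nonzero(d>0); C=im[v,u].astype(int); Q=toH(P)
k=(C.max(1)<70)&(Q[:,2]>140)&(Q[:,2]<185)&(Q[:,0]>-140)&(Q[:,0]<-60)&(abs(Q[:,1]+5)<16); print("knob",k.sum(),np.round(np.percentile(Q[k],[2,25,50,75,98],axis=0),1).tolist(),u[k].mean(),v[k].mean())
E
```

```text
tcp [-128.8   -6.8  222. ] r 63.8 crank 1.966 FH [ 0.13 -0.17 -0.04] tang 0.02 rad -0.18 T [-0.08  0.33  0.05]
knob 2897 [[-129.3, -15.8, 174.9], [-121.6, -12.6, 179.9], [-110.6, -9.3, 181.9], [-95.1, -1.9, 182.9], [-70.7, 4.2, 184.4]] 257.95098377632036 252.59130134622023
```

View pics/w7.png

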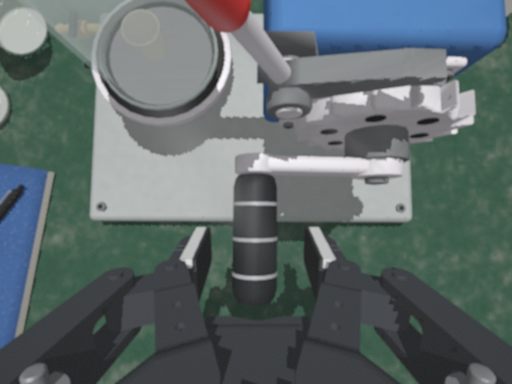

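The knob, columns 235–277, is free between the open fingers and the crank has stayed put. Next I rise, go over the lever and throw it back.

Emit:
step_arm --rows '[[[0,0,0.3],[0,0,0],0.6],[[0,0,0.6],[0,0,0],0.6],[[0,0,0.7],[0,0,0],0.6],[[0,0,0.7],[0,0,0],0.55],[[0,0,0.7],[0,0,0],0.5],[[0,0,0.7],[0,0,0],0.47],[[0.28,0.11,0],[0,0,0],0.47],[[0.28,0.11,0],[0,0,0],0.47],[[0.28,0.11,0],[0,0,0],0.47],[[0.29,0.11,0],[0,0,0],0.47],[[0.29,0.11,0],[0,0,0],0.47],[[0,0,-0.3],[0,0,0],0.47],[[0,0,0],[0,0,0],0.47]]'

```text
time_s: 28.02
eef_pos: [0.5292, 0.0521, 0.3563]
ee_rot: [179.9, -19.8, 11.8]
force: [0.2, -0.9, -0.1]
opening: 0.04
grasp_force: 0.0
```

```bash
python3 st.py; python3 - <<'E'
from h import *
im,d=ctrl.read_camera("wrist"); cv2.imwrite("pics/w8.png",im)
P=cloud("wrist",d,np.ones_like(d,bool)); v,u=np.nonzero(d>0); C=im[v,u].astype(int); Q=toH(P)
red=(C[:,2]>C[:,1]+70)&(C[:,2]>C[:,0]+70)&(Q[:,2]>220)&(Q[:,0]<0); print("red",np.round(np.percentile(Q[red],[2,50,98],axis=0),1).tolist(),u[red].min(),u[red].max(),v[red].mean())
dark=(C.max(1)<70)&(abs(v-235)<8)&(Q[:,2]>200); print("finger cols",np.unique(u[dark&(u>150)&(u<256)]).max(),np.unique(u[dark&(u>270)]).min())
E
```

```text
tcp [-69.5   3.3 356.3] r 159.4 crank 0.985 FH [-0.02 -0.95 -0.1 ] tang -0.79 rad -0.52 T [-0.12  0.37 -0.05]
red [[-43.5, -3.8, 258.0], [-38.9, 4.3, 269.8], [-34.6, 10.8, 272.4]] 244 268 227.85849056603774
finger cols 220 294
```

Emit:
step_arm --rows '[[[0,0,-0.3],[0,0,0],0.47],[[0,0,-0.35],[0,0,0],0.47],[[0,0,-0.35],[0,0,0],0.47],[[0,0,-0.18],[0,0,0],0.47],[[0,0,0],[0,0,0],0.47],[[0.024,-0.117,0],[0,0,0],0.47],[[0.024,-0.117,0],[0,0,0],0.47],[[0.024,-0.117,0],[0,0,0],0.47],[[0.024,-0.117,0],[0,0,0],0.47],[[0.024,-0.117,0],[0,0,0],0.47],[[0.024,-0.117,0],[0,0,0],0.47],[[0.024,-0.117,0],[0,0,0],0.47],[[0.024,-0.117,0],[0,0,0],0.47],[[0.01,-0.05,0],[0,0,0],0.47],[[0,0,0],[0,0,0],0.47]]'

```text
time_s: 29.95
eef_pos: [0.5382, 0.0126, 0.3108]
ee_rot: [179.9, -20.0, 11.7]
force: [-0.4, 1.3, 1.1]
opening: 0.0404
grasp_force: 0.4
```

```bash
python3 st.py
```

```text
tcp [-68.7 -37.2 310.8] r 101.4 crank 0.837 FH [-0.12  1.31  1.08] tang 0.89 rad 1.44 T [0.07 0.31 0.07]
```

Emit:
step_arm --rows '[[[0.005,-0.025,0],[0,0,0],0.47],[[0.005,-0.025,0],[0,0,0],0.47],[[0.005,-0.025,0],[0,0,0],0.47],[[0,0,0],[0,0,0],0.47]]'

```text
time_s: 30.45
eef_pos: [0.5388, 0.0099, 0.3108]
ee_rot: [179.9, -20.0, 11.8]
force: [-1.0, 2.5, 0.1]
opening: 0.0404
grasp_force: 1.2
```

```bash
python3 st.py; cat > red.py <<'E'
from h import *
im,d=ctrl.read_camera("wrist"); cv2.imwrite("w9.png",im)
P=cloud("wrist",d,np.ones_like(d,bool)); v,u=np.nonzero(d>0); C=im[v,u].astype(int); Q=toH(P)
red=(C[:,2]>C[:,1]+70)&(C[:,2]>C[:,0]+70)&(Q[:,2]>220)&(Q[:,0]<0); print("red",np.round(np.percentile(Q[red],[2,50,98],axis=0),1).tolist(),u[red].min(),u[red].max())
E
python3 red.py
```

```text
tcp [-68.7 -40.  310.8] r 100.6 crank 0.811 FH [-0.49  2.67  0.13] tang 2.51 rad 0.93 T [0.41 0.43 0.2 ]
red [[-44.8, -33.0, 265.9], [-39.5, -28.1, 274.6], [-34.8, -22.4, 276.7]] 219 242
```

Emit:
step_arm --rows '[[[0.01,-0.049,0],[0,0,0],0.47],[[0.01,-0.049,0],[0,0,0],0.47],[[0.01,-0.049,0],[0,0,0],0.47],[[0,0,0],[0,0,0],0.47]]'

```text
time_s: 31.0
eef_pos: [0.5399, 0.0039, 0.3106]
ee_rot: [179.9, -20.0, 11.8]
force: [0.8, 2.8, -1.7]
opening: 0.0405
grasp_force: 1.3
```

Emit:
step_arm --rows '[[[0.005,-0.025,0],[0,0,0],0.47],[[0.005,-0.025,0],[0,0,0],0.47],[[0.005,-0.025,0],[0,0,0],0.47],[[0,0,0],[0,0,0],0.47]]'

```text
time_s: 31.5
eef_pos: [0.5403, 0.002, 0.3107]
ee_rot: [180.0, -20.0, 11.8]
force: [-0.2, 7.4, -1.0]
opening: 0.0401
grasp_force: 3.2
```

```bash
python3 st.py; python3 red.py
```

```text
tcp [-68.9 -48.1 310.7] r 98.3 crank 0.733 FH [ 1.31  7.3  -1.03] tang 7.34 rad 0.64 T [1.32 0.8  0.56]
red [[-44.8, -43.5, 257.2], [-39.4, -37.5, 271.4], [-34.8, -29.0, 274.0]] 219 248
```

Emit:
step_arm --rows '[[[0.005,-0.025,0],[0,0,0],0.47],[[0.003,-0.015,0],[0,0,0],0.47],[[0,0,0],[0,0,0],0.47]]'

```text
time_s: 31.92
eef_pos: [0.5404, 0.0016, 0.3107]
ee_rot: [-180.0, -20.0, 11.9]
force: [-1.9, 11.4, -1.7]
opening: 0.0402
grasp_force: 5.1
```

```bash
python3 st.py; python3 red.py
```

```text
tcp [-68.8 -48.5 310.7] r 98.2 crank 0.729 FH [ 0.44 11.52 -1.66] tang 11.61 rad 0.93 T [2.09 0.96 0.89]
red [[-44.8, -43.4, 257.3], [-39.5, -37.5, 271.5], [-34.8, -29.2, 274.0]] 219 247
```

The lever is at its stop. I back off, rise clear and check.

Emit:
step_arm --rows '[[[-0.03,0.147,0],[0,0,0],0.47],[[-0.03,0.147,0],[0,0,0],0.47],[[0,0,0.3],[0,0,0],0.47],[[0,0,0.5],[0,0,0],0.47],[[0,0,0.6],[0,0,0],0.47],[[-0.2,-0.1,0.4],[0,0,0],0.47],[[-0.4,-0.1,0],[0,0,0],0.47],[[-0.4,-0.1,0],[0,0,0],0.47],[[-0.3,0,0],[0,0,0],0.47],[[0,0,0],[0,0,0],0.47],[[0,0,0],[0,0,0],0.47]]'

```text
time_s: 33.35
eef_pos: [0.4867, -0.0007, 0.3828]
ee_rot: [179.9, -20.0, 11.8]
force: [-0.2, 0.1, 1.2]
opening: 0.04
grasp_force: 0.0
```

```bash
python3 st.py; python3 red.py; python3 - <<'E'
from h import *
im,d=ctrl.read_camera("wrist")
for q in ctrl.look_for("pawl_tip","wrist")[:2]:
  uu,vv=np.round(q["at"]).astype(int); z=np.median(d[vv-1:vv+2,uu-1:uu+2]); print("pawl",q,toH(deproj("wrist",q["at"],z)))
sc,_=ctrl.read_camera("scene"); a=cv2.resize(im[:300,60:460],(400,300)); b=cv2.resize(sc[140:260,140:300],(400,300)); cv2.imwrite("pics/fin.png",np.hstack([a,b]))
E
```

```text
tcp [-121.9  -39.8  382.8] r 170.7 crank 0.685 FH [-0.15  0.16  1.23] tang -0.07 rad 1.24 T [-0.02  0.36  0.06]
red [[-45.4, -43.0, 257.8], [-41.3, -36.3, 271.0], [-35.9, -29.0, 273.9]] 243 262
pawl {'at': [263.5, 167.0], 'conf': 0.85} [-39.57757858 -46.06910929 219.63850591]
```

View pics/fin.png

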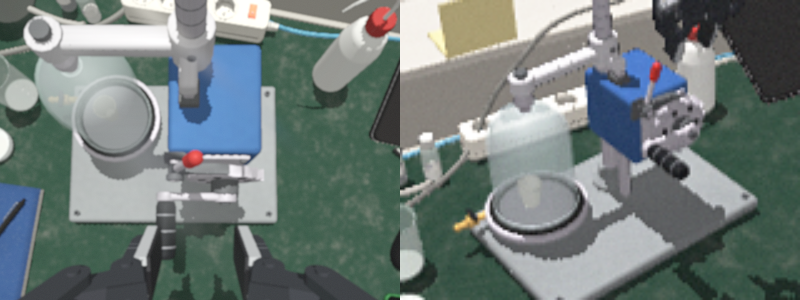

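```bash
python3 - <<'E'
from h import *
a=cv2.imread("scene.png"); b,_=ctrl.read_camera("scene"); cv2.imwrite("sceneF.png",b)
for im in(a,b):
    C=im.astype(int); m=(C[...,2]>C[...,1]+50)&(C[...,2]>C[...,0]+50); m[:,:200]=0; m[:,253:]=0; m[:150]=0; m[200:]=0
    v,u=np.nonzero(m); print(len(u),u.mean(),v.mean(),u.min(),u.max(),v.min(),v.max())
cv2.imwrite("pics/cmp2.png",cv2.resize(np.hstack([x[155:215,215:285] for x in(a,b)]),None,fx=5,fy=5,interpolation=cv2.INTER_CUBIC))
E
```

```text
24 241.54166666666666 168.20833333333334 240 243 165 172
24 241.54166666666666 168.20833333333334 240 243 165 172
```

```bash
python3 -c "
from bench import ctrl
print(ctrl.close_job())"
```

```text
the job is handed in; nothing more can be done
None
```

The job is handed in at about 33 s: the jar rests with its whole weight on the seal, the crank is let go, the lever is back at hold against its stop, and the pawl reads about the same height as when it was engaged at the start, though whether it sits in a tooth or on the teeth was not told apart.

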